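# Set the dry-gas purge valve of the optical bench

## Task

Take the red crank knob of the purge valve's blue handwheel and turn the wheel clockwise (seen from above) until the valve is closed against its stop, let it rest there a moment, then back it off counterclockwise exactly two full turns. Finish still gripping the crank knob between the fingers, holding the wheel still at that setting; do not let go, and leave the lens post, the clamp fork and the brass adapter around the valve where they stand.

Things in the scene. Friction and masses are not known exactly. Their poses are not given: they have to be found in the camera images.
- valve_base: the fixed purge valve: brass block with a small white upward-facing gauge and two steel pipe stubs, on a black perforated plate 180 x 180 x 12 mm; place and yaw differ from run to run. Origin: plate's underside, under the stem; x points from the stem to the gauge, z up. All but the stem and wheel stays below 100 mm
- valve_axis (a point): point on the valve's vertical stem at the centre of the handwheel, 122 mm above the table; axes as valve_base (x towards the gauge, z up). The wheel does not rise or sink as it turns. Blue rim with three spokes: its centre line 55 mm from the stem, 12 mm thick, its top 128 mm above the table
- handwheel (a joint): turn of the handwheel in rad: 0 = closed on the hard stop, grows as it opens, counterclockwise from above, 6.283 a turn, up to four turns. Starts 0.4 to 1.4 turns open. At value q the knob lies at angle q counterclockwise from valve_base's +x. Steady drag 0.12 N m plus a little with speed (2 to 4 N at the knob), no spring: it stays where it is left
- crank_knob: red upright crank knob on the rim of the handwheel, a cylinder of 20 mm diameter and 44 mm height; its origin is its centre, 156 mm above the table and 55 mm from the stem (its top is at 178 mm, its foot at 134 mm). It spins freely on its own upright pin, so a gripper that holds it may keep its own heading while going round. Fingers may close on it from any side
- lens_post: bystander, loose: small black-and-steel optics post, round 32 mm foot, about 84 mm high with a round lens of 27 mm at the top; stands on the table 160 to 200 mm from the stem; origin at the centre of its underside
- clamp_fork: bystander, loose: flat aluminium clamp fork, 80 x 26 x 10 mm, long along its x, lying on the table 160 to 200 mm from the stem; origin under its middle
- adapter: bystander, loose: turned brass adapter standing on end, 24 mm diameter, 34 mm high, on the table 160 to 200 mm from the stem; origin at the centre of its underside

How it is judged:
By the outcome, as a careful person would: the job done as asked, in the order asked, and still so for the second after the job is handed in, while the arm keeps its last pose, push and grip.
It also fails if it takes over 64 s, if anything falls off the work surface, if the arm or the gripper's body presses on something with over 40 N, if the wrist force passes 120 N, or if a joint passes its speed limit or range.

## Robot

A 6-joint arm with a two-finger parallel gripper is mounted at the origin on the work surface. World frame = base frame: x ahead of the robot, y to its left, z up, the work surface at z = 0. Lengths are in m, angles in rad, forces in N, time in s.
With the tool pointing down it reaches from about 0.35 to 0.95 m from the base axis. Payload 17.4 kg.
Tool frame: the origin (TCP) lies between the finger pads, 19 mm behind the fingertips; this is the grasp point; z points along the fingers, y is the line along which they close (so a half turn about z gives the same grasp; the last joint's range is limited). The gripper opens to 93 mm and grips with 3 to 60 N. Pads are 15 mm wide; open, the fingers measure 128 mm over their backs; the gripper's body (75 mm by 188 mm) begins 65 mm behind the grasp point.
Start: joints at [-1.304, 0.116, 1.442, -0, 1.584, -0.038], TCP at [0.203, -0.644, 0.237] pointing down, gripper open.
Joint ranges: [-2.83, 2.83], [-0.83, 2.19], [0.07, 2.5], [-1.14, 4.28], [0.01, 3], [-2.97, 2.97]. Speed limits (rad/s): [1.89, 1.89, 2.22, 3.14, 3.14, 3.14].

## Interface

Orientations are given as a rotation vector (axis times angle).
In Python, from station import robot, cams gives the robot as it stands.
- The arm moves only by the shell command python3 -m jog 'ROWS' [OPENING] [FORCE]. ROWS is JSON, a list of rows, each a list of 2 entries, a list of its own where there are three numbers: the shift along the tool's x, y, z in units of 0.4 m (1.0 is 0.4 m), then the turn about the tool's z in units of pi rad (1.0 is pi rad). A call has 1 to 20 rows; each row is the pose to reach, as a shift and turn from the pose commanded when the call began, along the tool's axes at that moment, turning the shorter way round; what a row does not reach only later rows make up. A row lasts 1/12 s, in which the tool goes at most 41.7 mm and 7.16 degrees, less where a joint would pass 70% of its speed; a pose out of reach is approached as far as the arm can. A call with a number of a shift or a turn outside -1 to 1 is refused whole. A call with a gripper value outside its range is refused whole. OPENING is the opening, from -1 (shut) to 1 (fully open), set as the call begins (- or left out, the last holds). The fingers move at their own pace and stop on an object; FORCE is the grip in N (left out, the last holds). Time passes only in rows, so rows that repeat a pose let the fingers close. It gives the time, the measured TCP pose, the force, the opening and the grip force at its end, in the units of the state.
- robot.get_state(): the state, without advancing time (a new reading comes with each control period).
- cams.camera(name): name is "scene" or "top"; returns (picture, depth): 420x560x3 uint8, red, green, blue; 420x560 float32, m along the optical axis (not along the pixel's ray), 0 where there is no reading.
- cams.get_calibration(name): a dict with "fovy" (degrees; the focal length in pixels is half the picture's height over the tangent of half this angle, whatever the lens; pixels are square), "cx", "cy" (the principal point, pixels), "R" (3x3) and "t" (3): a world point X has camera coordinates R X + t. Camera axes: x right, y down, z forward; pixel columns grow to the right and rows downward; lengths in m; the calibration is good to about 2 mm. A picture is of the moment at which its call begins. get_calibration takes no time and is no camera call.
- robot.sign_off(): hands the job in; it is judged then, once.
The state is a dict: "time": time; "q": joint angles; "qvel": joint speeds; "tau": joint torques, N m; "ee_pos": TCP position; "tcp_rot": TCP orientation; "force": force on the tool from outside, world axes, zero at the start; "torque": the same for the moment, N m; "gripper_width": finger opening in m; "gripper_force": force on a finger pad.
Only numpy, scipy, OpenCV 4.12 (cv2) and the standard library are available. Lean on these libraries where they do the work, as an engineer would, in place of code of your own. Each camera call takes 0.05 s, during which the arm holds its last target. There are 200 camera calls.

## Working session

There is one attempt and no reset: what is moved stays moved. The work goes in short steps, Python scripts to look and compute and a shell command to move; the robot and the scene stay as the last step left them, time stands still between calls to the robot, and variables do not carry over. Pictures are saved under pics/ and viewed, at most 10 in all, crops included, and the job is handed in when it is done.

```bash
mkdir -p pics; ls; python3 - <<'E'
from station import robot,cams
import cv2,numpy as np
for n in("scene","top"):
    p,d=cams.camera(n);cv2.imwrite(f"pics/{n}0.png",p[:,:,::-1]);np.save(f"{n}0.npy",d);print(n,cams.get_calibration(n))
print(robot.get_state())
E
```

```text
pics
scene {'fovy': 48.495053226406945, 'cx': 279.16681725070833, 'cy': 212.12281764859944, 'R': array([[-0.76603823,  0.64277442,  0.00514601],
       [ 0.40785958,  0.49223071, -0.76899902],
       [-0.49682592, -0.58698379, -0.63922925]]), 't': array([ 0.38516949, -0.17542881,  1.26174516])}
top {'fovy': 51.468454248128566, 'cx': 281.9040922655488, 'cy': 208.3152759299801, 'R': array([[-0.02269279, -0.99972556, -0.00581811],
       [-0.98907377,  0.02329818, -0.14556881],
       [ 0.14566441,  0.00245118, -0.98933102]]), 't': array([0.097846  , 0.57437477, 0.97705953])}
{'time': 0.1, 'q': array([-1.30379081e+00,  1.16416008e-01,  1.44214851e+00, -1.04678204e-05,
        1.58401581e+00, -3.77646153e-02]), 'qvel': array([ 0.00024838, -0.0009917 , -0.00174999, -0.00048993, -0.00063827,
       -0.00194093]), 'tau': array([ 2.83708650e-03, -7.22892308e+01, -6.23863578e+01,  7.82041694e-02,
        2.27157556e-02, -7.44619206e-05]), 'ee_pos': array([ 0.20252083, -0.64374166,  0.23682486]), 'tcp_rot': array([-3.10421878e+00, -4.76732200e-01,  1.93710371e-04]), 'force': array([ 0.23862276,  0.9115634 , -0.7051016 ]), 'torque': array([ 0.01508615, -0.02964088, -0.01477244]), 'gripper_force': 0.0, 'gripper_width': 0.0931739292822772}
```

View pics/scene0.png

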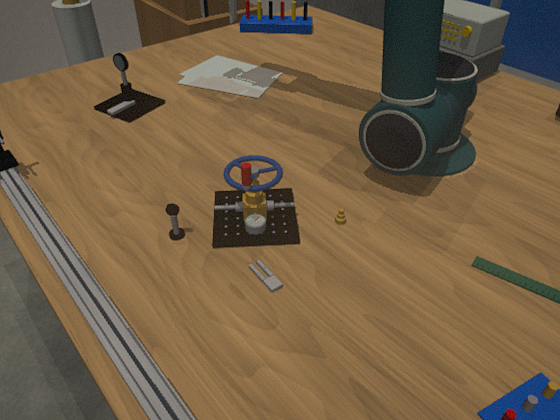

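View pics/top0.png

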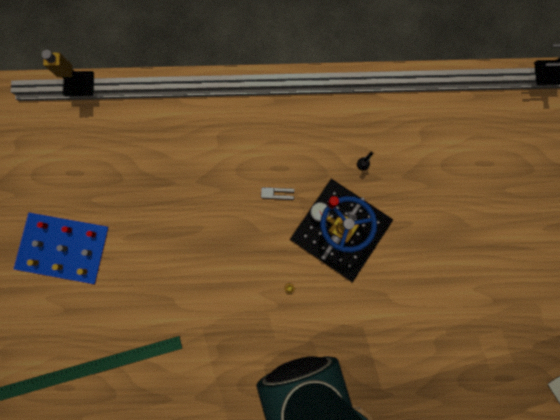

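The scene view shows the wheel at about (253,173) and the red knob at (246,174). In the top view the hub is at about (348,223), the knob at (334,201) and the gauge at (319,211). The post is at (364,163), the fork at (278,193) and the adapter at (290,289).

```bash
cat > h.py <<'E'
import numpy as np,cv2
from station import robot,cams
def ray(n,u,v):
    c=cams.get_calibration(n);f=210/np.tan(np.radians(c["fovy"]/2));R=np.array(c["R"]);t=np.array(c["t"])
    return -R.T@t, R.T@np.array([(u-c["cx"])/f,(v-c["cy"])/f,1])
def atz(n,u,v,z):
    o,d=ray(n,u,v);return o+d*(z-o[2])/d[2]
def atd(n,u,v,dep):
    o,d=ray(n,u,v);return o+d*dep
def tri(a,b):
    A=[];B=[]
    for n,u,v in(a,b):
        o,d=ray(n,u,v);d=d/np.linalg.norm(d);P=np.eye(3)-np.outer(d,d);A.append(P);B.append(P@o)
    return np.linalg.lstsq(np.vstack(A),np.hstack(B),rcond=None)[0]
def masks(p,box):
    h=cv2.cvtColor(p,cv2.COLOR_RGB2HSV).astype(int);H,S,V=h[...,0],h[...,1],h[...,2]
    m=np.zeros(H.shape,bool);x0,y0,x1,y1=box;m[y0:y1,x0:x1]=1
    return (m&((H<6)|(H>174))&(S>170)&(V>70)), (m&(H>100)&(H<125)&(S>130)&(V>50))
def cloud(n,m,d):
    v,u=np.nonzero(m&(d>0));return np.array([atd(n,a,b,d[b,a]) for a,b in zip(u,v)])
BOX=dict(scene=(205,140,310,250),top=(285,170,400,290))
E
python3 - <<'E'
from h import *
np.set_printoptions(precision=4,suppress=True)
for n in("scene","top"):
    p=cv2.imread(f"pics/{n}0.png")[:,:,::-1].copy();d=np.load(f"{n}0.npy")
    r,b=masks(p,BOX[n])
    for nm,m in(("red",r),("blue",b)):
        c=cloud(n,m,d);v,u=np.nonzero(m);print(n,nm,len(c),"pix",u.mean(),v.mean(),u.min(),u.max(),v.min(),v.max(),"cloud med",np.median(c,0),"z pct",np.percentile(c[:,2],[5,50,95]))
        if nm=="blue":
            q=np.array([atz(n,a,bb,.124) for a,bb in zip(u,v)])[:,:2]
            for it in range(4):
                s=np.linalg.lstsq(np.c_[2*q,np.ones(len(q))],(q**2).sum(1),rcond=None)[0];R=np.sqrt(s[2]+s[:2]@s[:2])
                e=np.linalg.norm(q-s[:2],axis=1)-R;q=q[abs(e)<.008]
            print(" ring",s[:2],R)
    x0,y0,x1,y1=BOX[n];cv2.imwrite(f"pics/{n}0c.png",cv2.resize(p[y0:y1,x0:x1,::-1],None,fx=5,fy=5,interpolation=cv2.INTER_CUBIC))
E
```

```text
scene red 123 pix 245.1951219512195 173.0 241 250 163 185 cloud med [ 0.5763 -0.0143  0.1649] z pct [0.1411 0.1649 0.1788]
scene blue 257 pix 251.6168582375479 172.08429118773947 224 281 156 189 cloud med [ 0.5352 -0.0473  0.1277] z pct [0.125  0.1277 0.1296]
 ring [ 0.5267 -0.0579] 0.055337564777301146
top red 71 pix 333.3611111111111 200.34722222222223 329 338 196 205 cloud med [ 0.5708 -0.0202  0.1782] z pct [0.1511 0.1782 0.1811]
top blue 824 pix 350.1731234866828 225.86924939467312 321 376 196 251 cloud med [ 0.5241 -0.0614  0.1277] z pct [0.1239 0.1277 0.1307]
 ring [ 0.5283 -0.0568] 0.05456468932069869
```

View pics/top0c.png

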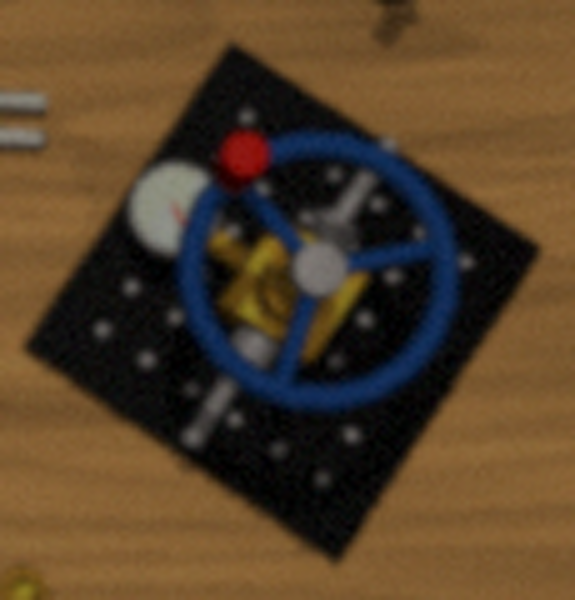

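View pics/scene0c.png

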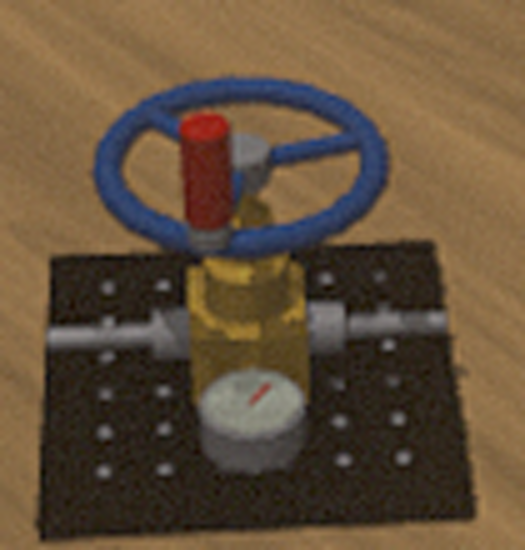

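The enlarged crops are clear. In the top crop the plate corners are (232,45), (540,247), (337,560) and (25,347). The knob top is at (245,155), the hub at (320,270) and the gauge at (172,210). In the scene crop the knob top is at (206,127), its foot at (208,232) and the hub cap at (248,148).

```bash
python3 - <<'E'
from h import *
np.set_printoptions(precision=4,suppress=True)
T=lambda x,y:("top",285+x/5-.4,170+y/5-.4)
S=lambda x,y:("scene",205+x/5-.4,140+y/5-.4)
C=np.array([atz(*T(*c),.012)[:2] for c in((232,45),(540,247),(337,560),(25,347))])
print("plate",C,C.mean(0))
for i in range(4):
    e=C[(i+1)%4]-C[i];print(np.linalg.norm(e),np.degrees(np.arctan2(e[1],e[0]))%90)
Cs=np.array([atz(*S(*c),.012)[:2] for c in((50,255),(437,242),(475,518),(40,535))])
print("scene plate",Cs.mean(0));
for i in range(4):
    e=Cs[(i+1)%4]-Cs[i];print(np.linalg.norm(e),np.degrees(np.arctan2(e[1],e[0]))%90)
kt=tri(T(245,155),S(206,127));hub=tri(T(320,270),S(248,148));g=tri(T(172,210),S(252,402))
print("knobtop",kt,"hub",hub,"gauge",g, atz(*T(245,155),.178),atz(*S(206,127),.178))
ax=np.array([.5275,-.0573])
for a,b in((kt,"knob"),(g,"gauge")):
    e=a[:2]-ax;print(b,np.linalg.norm(e),np.degrees(np.arctan2(e[1],e[0])))
R=cv2.Rodrigues(robot.get_state()["tcp_rot"])[0];print(R)
for nm,n,u,v in(("post","scene",176,236),("fork","scene",266,276),("adp","scene",341,221)):print(nm,atz(n,u,v,0))
E
```

```text
plate [[ 0.6512 -0.0365]
 [ 0.5488 -0.1802]
 [ 0.4031 -0.0761]
 [ 0.5066  0.0679]] [ 0.5274 -0.0562]
0.17644225936838115 54.532173250190965
0.17908137840277116 54.472872641505205
0.1773657677645384 54.301497197572175
0.17837063754179122 54.17644871055762
scene plate [ 0.53   -0.0507]
0.18124190828147174 53.59624863436204
0.1884516961202325 53.514309087287344
0.17684447650996066 53.54154210021179
0.18832789751549955 54.85222932005844
knobtop [ 0.5696 -0.0207  0.1763] hub [ 0.5261 -0.0552  0.1297] gauge [ 0.5658 -0.0015  0.0501] [ 0.5699 -0.021   0.178 ] [ 0.5706 -0.018   0.178 ]
knob 0.05576958806536295 41.00508659432779
gauge 0.06772416001159857 55.54534883258728
[[ 0.9539  0.3001 -0.0003]
 [ 0.3001 -0.9539  0.0009]
 [ 0.     -0.001  -1.    ]]
post [ 0.6916 -0.1142  0.    ]
fork [0.6164 0.0959 0.    ]
adp [0.3879 0.0746 0.    ]
```

```bash
python3 -m jog '[[[0.04,-0.036,0],0],[[0.12,-0.108,0],0],[[0.2,-0.18,0],0],[[0.28,-0.252,0],0],[[0.36,-0.324,0],0],[[0.44,-0.396,0],0],[[0.52,-0.468,0],0],[[0.6,-0.54,0],0],[[0.671,-0.605,0],0]]' 1 && python3 -m jog '[[[0.071,-0.065,0],-0.03],[[0.15,-0.135,0],-0.06],[[0.23,-0.207,0],-0.09],[[0.31,-0.28,0],-0.12],[[0.39,-0.352,0],-0.15],[[0.47,-0.424,0],-0.18],[[0.55,-0.496,0],-0.205],[[0.62,-0.559,0],-0.205],[[0.66,-0.595,0],-0.205],[[0.671,-0.605,0],-0.205],[[0.671,-0.605,0],-0.205],[[0.671,-0.605,0],-0.205]]'
cat > st.py <<'E'
from h import *
np.set_printoptions(precision=4,suppress=True)
s=robot.get_state();R=cv2.Rodrigues(s["tcp_rot"])[0]
print("t",s["time"],"p",s["ee_pos"],"head",np.degrees(np.arctan2(R[1,0],R[0,0])),"Fworld",s["force"],"Ftool",R.T@s["force"],"w",s["gripper_width"],"gf",s["gripper_force"],"q",s["q"])
e=s["ee_pos"][:2]-[.5275,-.0567];print("polar",np.linalg.norm(e),np.degrees(np.arctan2(e[1],e[0])))
g=R.T@(np.array([.5695,-.0205,.158])-s["ee_pos"]);print("to knob tool units",g/.4)
E
python3 st.py
```

```text
time: 0.85
ee_pos: [0.3831, -0.3362, 0.2373]
tcp_rot: [-3.105, -0.476, 0.0]
force: [0.7, -0.1, -0.6]
gripper_width: 0.0926
gripper_force: 0.0
time: 1.85
ee_pos: [0.5658, -0.0271, 0.2371]
tcp_rot: [-2.794, -1.436, 0.001]
force: [-0.8, -0.3, -0.2]
gripper_width: 0.0929
gripper_force: 0.0
t 1.85 p [ 0.5658 -0.0271  0.2371] head 54.38805842634383 Fworld [-0.7715 -0.3311 -0.2232] Ftool [-0.7183 -0.4344  0.2239] w 0.09290331740972918 gf 0.0 q [-0.0927 -0.1204  1.6782 -0.0003  1.5845  0.5288]
polar 0.048411346292517574 37.68347124614267
to knob tool units [ 0.0189 -0.002   0.1978]
```

```bash
python3 -m jog '[[[0,0,0],0],[[0,0,0],0],[[0,0,0],0],[[0,0,0],0]]' >/dev/null; python3 st.py
```

```text
t 2.1833 p [ 0.5658 -0.0275  0.2376] head 54.30208128334471 Fworld [0.6409 0.5628 0.7348] Ftool [ 0.8311  0.1923 -0.7347] w 0.09301611803230352 gf 0.0 q [-0.0936 -0.1211  1.678  -0.0001  1.5844  0.5295]
polar 0.048187736154449975 37.28332254044689
to knob tool units [ 0.0196 -0.0029  0.199 ]
```

```bash
python3 -m jog '[[[0.02,-0.003,0.03],0],[[0.02,-0.003,0.08],0],[[0.02,-0.003,0.13],0],[[0.02,-0.003,0.17],0],[[0.02,-0.003,0.19],0],[[0.02,-0.003,0.198],0],[[0.02,-0.003,0.198],0],[[0.02,-0.003,0.198],0],[[0.02,-0.003,0.198],0]]' >/dev/null; python3 st.py;  python3 - <<'E'
from h import *
a=[]
for n in("top","scene"):
    p,d=cams.camera(n);x0,y0,x1,y1=BOX[n];a.append(cv2.resize(p[140:260,220:400][:,:,::-1],None,fx=4,fy=2.4*1.0) if 0 else cv2.resize(p[130:250,200:360][:,:,::-1] if n=="scene" else p[150:270,270:430][:,:,::-1],None,fx=2.5,fy=2.5))
cv2.imwrite("pics/pre.png",np.hstack(a))
E
```

```text
t 2.9333 p [ 0.5702 -0.0196  0.1593] head 54.36069372157778 Fworld [0.3434 0.6829 0.4061] Ftool [ 0.7554 -0.1183 -0.4057] w 0.0932647783868266 gf 0.0 q [-0.079  -0.0807  1.768  -0.      1.4529  0.543 ]
polar 0.056586643591132704 41.01866496428782
to knob tool units [-0.0029 -0.      0.0033]
```

View pics/pre.png

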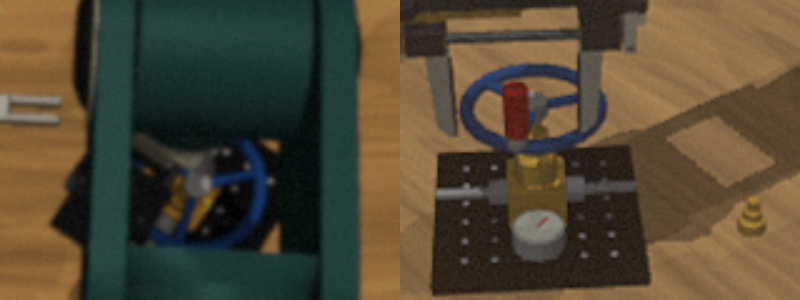

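The fingers straddle the red knob, which is at about (515,110) in the composite. I'm closing now, with a small x correction of -1 mm.

```bash
python3 -m jog '[[[-0.003,0,0.003],0],[[-0.003,0,0.003],0],[[-0.003,0,0.003],0],[[-0.003,0,0.003],0],[[-0.003,0,0.003],0],[[-0.003,0,0.003],0],[[-0.003,0,0.003],0],[[-0.003,0,0.003],0],[[-0.003,0,0.003],0],[[-0.003,0,0.003],0]]' -1 40 >/dev/null; python3 st.py; python3 -c "
import numpy as np
q0=-14
for k in range(1,21):
  q=np.radians(q0-k*8);o=np.radians(q0);print('[[%.3f,%.3f,0],0],'%(.055/.4*(np.cos(q)-np.cos(o)),-.055/.4*(np.sin(q)-np.sin(o))),end='')
"
```

```text
t 3.8667 p [ 0.5691 -0.0205  0.157 ] head 54.363023297085114 Fworld [-0.0443 -0.72    0.2066] Ftool [-0.611   0.3835 -0.2066] w 0.030909101535083475 gf 0.0 q [-0.0809 -0.081   1.772   0.      1.4506  0.5411]
polar 0.05511144566322745 41.01236690804863
to knob tool units [ 0.0007  0.0008 -0.0024]
[[-0.006,0.018,0],0],[[-0.014,0.035,0],0],[[-0.025,0.051,0],0],[[-0.038,0.066,0],0],[[-0.053,0.078,0],0],[[-0.069,0.088,0],0],[[-0.086,0.096,0],0],[[-0.105,0.101,0],0],[[-0.124,0.104,0],0],[[-0.143,0.104,0],0],[[-0.162,0.101,0],0],[[-0.180,0.096,0],0],[[-0.198,0.088,0],0],[[-0.214,0.078,0],0],[[-0.229,0.066,0],0],[[-0.242,0.051,0],0],[[-0.252,0.035,0],0],[[-0.261,0.018,0],0],[[-0.267,-0.000,0],0],[[-0.270,-0.019,0],0],
```

```bash
python3 -m jog '[[[0,0,0],0],[[0,0,0],0],[[0,0,0],0],[[0,0,0],0],[[0,0,0],0],[[0,0,0],0]]' -1 40 >/dev/null; python3 st.py; python3 -m jog '[[[-0.006,0.018,0],0],[[-0.014,0.035,0],0],[[-0.025,0.051,0],0],[[-0.038,0.066,0],0],[[-0.053,0.078,0],0],[[-0.069,0.088,0],0],[[-0.086,0.096,0],0],[[-0.105,0.101,0],0],[[-0.105,0.101,0],0],[[-0.105,0.101,0],0]]' >/dev/null; python3 st.py
```

```text
t 4.3667 p [ 0.5691 -0.0205  0.157 ] head 54.36315788419985 Fworld [ 2.0694 -0.037   0.898 ] Ftool [ 1.1757  1.7034 -0.8978] w 0.019505236833319062 gf 39.99980986118317 q [-0.0809 -0.081   1.772   0.      1.4505  0.5411]
polar 0.05513478737564467 41.00000100800696
to knob tool units [ 0.0006  0.0007 -0.0024]
t 5.2 p [ 0.5774 -0.0796  0.1571] head 54.29852796923576 Fworld [ 6.2531 -4.8949 -2.4241] Ftool [-0.3239  7.9308  2.4361] w 0.01946278555903715 gf 39.99930560588837 q [-0.18   -0.0518  1.7442 -0.0014  1.4483  0.4433]
polar 0.05488488161323978 -24.613633302715392
to knob tool units [ 0.1084 -0.1022 -0.0024]
```

```bash
cat > gen.py <<'E'
import sys,numpy as np
q0,st,n=map(float,sys.argv[1:4])
f=lambda q:.1375*np.array([np.cos(np.radians(q)),-np.sin(np.radians(q))])
for k in range(1,int(n)+1):
    d=f(q0+st*k)-f(q0);print('[[%.3f,%.3f,0],0],'%tuple(d+0),end='')
print()
E
python3 gen.py -79 -9 20
```

```text
[[-0.021,0.002,0],0],[[-0.043,0.002,0],0],[[-0.064,-0.003,0],0],[[-0.084,-0.010,0],0],[[-0.103,-0.021,0],0],[[-0.120,-0.034,0],0],[[-0.135,-0.050,0],0],[[-0.146,-0.068,0],0],[[-0.155,-0.088,0],0],[[-0.161,-0.109,0],0],[[-0.164,-0.130,0],0],[[-0.163,-0.152,0],0],[[-0.158,-0.173,0],0],[[-0.151,-0.193,0],0],[[-0.140,-0.212,0],0],[[-0.127,-0.229,0],0],[[-0.111,-0.243,0],0],[[-0.093,-0.255,0],0],[[-0.073,-0.264,0],0],[[-0.052,-0.270,0],0],
```

```bash
python3 -m jog '[[[-0.021,0.002,0],0],[[-0.043,0.002,0],0],[[-0.064,-0.003,0],0],[[-0.084,-0.01,0],0],[[-0.103,-0.021,0],0],[[-0.12,-0.034,0],0],[[-0.135,-0.05,0],0],[[-0.146,-0.068,0],0],[[-0.155,-0.088,0],0],[[-0.161,-0.109,0],0],[[-0.164,-0.13,0],0],[[-0.163,-0.152,0],0],[[-0.158,-0.173,0],0],[[-0.151,-0.193,0],0],[[-0.14,-0.212,0],0],[[-0.127,-0.229,0],0],[[-0.111,-0.243,0],0],[[-0.093,-0.255,0],0],[[-0.093,-0.255,0],0],[[-0.093,-0.255,0],0]]' >/dev/null; python3 st.py; python3 gen.py -241 -9 11
```

```text
t 6.8667 p [ 0.4732 -0.0476  0.157 ] head 54.438089696043185 Fworld [ 4.083   0.4893 -2.0542] Ftool [2.7701 3.0367 2.0579] w 0.01907881582062261 gf 39.99959886074066 q [-0.1545 -0.3001  1.9598  0.001   1.4813  0.4661]
polar 0.05504186820742552 170.46799092829954
to knob tool units [ 0.1951  0.1564 -0.0021]
[[0.020,-0.009,0],0],[[0.040,-0.015,0],0],[[0.062,-0.017,0],0],[[0.083,-0.016,0],0],[[0.105,-0.012,0],0],[[0.125,-0.004,0],0],[[0.144,0.006,0],0],[[0.160,0.020,0],0],[[0.175,0.036,0],0],[[0.187,0.054,0],0],[[0.196,0.073,0],0],
```

```bash
python3 -m jog '[[[0.02,-0.009,0],0],[[0.04,-0.015,0],0],[[0.062,-0.017,0],0],[[0.083,-0.016,0],0],[[0.105,-0.012,0],0],[[0.125,-0.004,0],0],[[0.144,0.006,0],0],[[0.16,0.02,0],0],[[0.175,0.036,0],0],[[0.175,0.036,0],0],[[0.175,0.036,0],0],[[0.175,0.036,0],0]]' >/dev/null; python3 st.py;python3 gen.py -325 -4 12
```

```text
t 7.8667 p [ 0.5256 -0.0013  0.157 ] head 54.340332508012274 Fworld [  2.4508 -15.5741  -2.1304] Ftool [-11.2196  11.0663   2.1801] w 0.019743004879784632 gf 39.99984383583069 q [-0.0493 -0.1806  1.8618 -0.0032  1.4602  0.5735]
polar 0.05544433679723204 91.95372664141568
to knob tool units [ 0.0249  0.1172 -0.0022]
[[0.005,0.008,0],0],[[0.010,0.016,0],0],[[0.014,0.025,0],0],[[0.017,0.034,0],0],[[0.020,0.043,0],0],[[0.022,0.053,0],0],[[0.024,0.062,0],0],[[0.025,0.072,0],0],[[0.025,0.081,0],0],[[0.024,0.091,0],0],[[0.023,0.100,0],0],[[0.021,0.110,0],0],
```

```bash
python3 -m jog '[[[0.004,0.008,0],0],[[0.008,0.017,0],0],[[0.012,0.026,0],0],[[0.015,0.035,0],0],[[0.018,0.044,0],0],[[0.02,0.054,0],0],[[0.021,0.063,0],0],[[0.021,0.063,0],0],[[0.021,0.063,0],0],[[0.021,0.063,0],0]]' >/dev/null; python3 st.py;python3 -m jog '[[[0.0,0.005,0],0],[[0.0,0.01,0],0],[[0.0,0.01,0],0],[[0,0.01,0],0]]' >/dev/null; python3 st.py
```

```text
t 8.7 p [ 0.5516 -0.0073  0.1571] head 54.39900601520745 Fworld [ 6.0875  8.4579 -1.6918] Ftool [10.4163  0.0256  1.7192] w 0.019310387692501235 gf 39.99952554702759 q [-0.0605 -0.1221  1.8099  0.0021  1.4522  0.5606]
polar 0.055002180373543694 64.01510961481004
to knob tool units [-0.0009  0.0557 -0.0023]
t 9.0333 p [ 0.555  -0.0091  0.1571] head 54.41410201995626 Fworld [ 7.8768 12.8124 -1.5657] Ftool [14.9976 -1.0499  1.6194] w 0.019810361897901838 gf 39.99944508075714 q [-0.0639 -0.1146  1.803   0.0031  1.4514  0.5568]
polar 0.054940830703991764 60.02360311125055
to knob tool units [-0.002   0.0462 -0.0022]
```

```bash
python3 -m jog '[[[0.002,0.004,0],0],[[0.002,0.007,0],0],[[0.002,0.01,0],0],[[0.002,0.01,0],0],[[0.002,0.01,0],0]]' >/dev/null; python3 st.py|head -2
for i in 1 2 3; do python3 -m jog '[[[0,0.002,0],0],[[0,0.004,0],0],[[0,0.004,0],0],[[0,0.004,0],0]]' >/dev/null; python3 st.py | head -2; done
```

```text
t 9.45 p [ 0.5585 -0.0112  0.1571] head 54.401016504421406 Fworld [ 5.2538  8.0329 -1.9647] Ftool [ 9.585  -0.4041  1.9887] w 0.019720756242770247 gf 39.999545216560364 q [-0.0669 -0.1063  1.7954  0.0021  1.4512  0.5542]
polar 0.055004892768610175 55.7433354162036
t 9.7833 p [ 0.5596 -0.012   0.1571] head 54.404654285109345 Fworld [ 3.9021  9.2668 -0.4961] Ftool [ 9.8053 -2.2205  0.5212] w 0.01932154895220845 gf 39.99987781047821 q [-0.0683 -0.1034  1.7928  0.0024  1.4513  0.5527]
polar 0.054998468388342145 54.29690206779284
t 10.1167 p [ 0.5598 -0.0121  0.157 ] head 54.43255895432219 Fworld [-9.027  16.6786  4.8679] Ftool [  8.3264 -17.0624  -4.7859] w 0.01952401933263529 gf 40.00168204307556 q [-0.0691 -0.101   1.7906  0.0038  1.4541  0.5512]
polar 0.05505285163745884 54.035382634367195
t 10.45 p [ 0.56   -0.0122  0.1569] head 54.460914827230866 Fworld [-21.9517  23.5316  10.346 ] Ftool [  6.4053 -31.6137 -10.1094] w 0.019547929688181632 gf 40.00591725111008 q [-0.07   -0.0985  1.7885  0.0052  1.4568  0.5497]
polar 0.05508595691702463 53.799237287664766
```

```bash
python3 -m jog '[[[0,0,0],0],[[0,0,0],0],[[0,0,0],0],[[0,0,0],0],[[0,0,0],0],[[0,0,0],0],[[0,0,0],0],[[0,0,0],0],[[0,0,0],0],[[0,0,0],0],[[0,0,0],0],[[0,0,0],0]]' >/dev/null; python3 st.py; python3 gen.py -3 10 18
```

```text
t 11.45 p [ 0.56   -0.0122  0.1569] head 54.461293939023165 Fworld [-21.8014  23.8334  10.4914] Ftool [  6.7388 -31.6668 -10.2569] w 0.019330123802114706 gf 40.00566869974136 q [-0.07   -0.0986  1.7886  0.0051  1.4567  0.5497]
polar 0.05507862154369336 53.81269203096868
to knob tool units [-0.003   0.0313 -0.0029]
[[-0.001,-0.024,0],0],[[-0.006,-0.047,0],0],[[-0.015,-0.070,0],0],[[-0.027,-0.090,0],0],[[-0.044,-0.108,0],0],[[-0.062,-0.123,0],0],[[-0.084,-0.134,0],0],[[-0.106,-0.141,0],0],[[-0.130,-0.145,0],0],[[-0.154,-0.144,0],0],[[-0.178,-0.139,0],0],[[-0.200,-0.130,0],0],[[-0.220,-0.117,0],0],[[-0.238,-0.101,0],0],[[-0.253,-0.082,0],0],[[-0.264,-0.061,0],0],[[-0.271,-0.038,0],0],[[-0.275,-0.014,0],0],
```

```bash
python3 -m jog '[[[0,-0.008,0],0],[[-0.001,-0.024,0],0],[[-0.006,-0.047,0],0],[[-0.015,-0.07,0],0],[[-0.027,-0.09,0],0],[[-0.044,-0.108,0],0],[[-0.062,-0.123,0],0],[[-0.084,-0.134,0],0],[[-0.106,-0.141,0],0],[[-0.13,-0.145,0],0],[[-0.154,-0.144,0],0],[[-0.178,-0.139,0],0],[[-0.2,-0.13,0],0],[[-0.22,-0.117,0],0],[[-0.238,-0.101,0],0],[[-0.253,-0.082,0],0],[[-0.264,-0.061,0],0],[[-0.271,-0.038,0],0],[[-0.275,-0.014,0],0],[[-0.275,-0.014,0],0]]' >/dev/null; python3 st.py
```

```text
t 13.1167 p [ 0.4949 -0.1012  0.157 ] head 54.35878754564331 Fworld [14.3521 16.1958 -2.9381] Ftool [21.5114  2.2251  3.0376] w 0.01931183360075657 gf 39.999074935913086 q [-0.2546 -0.23    1.9036  0.0042  1.466   0.3671]
polar 0.055182621613451846 -126.2179986316543
to knob tool units [ 0.2727  0.034  -0.0012]
```

```bash
python3 -m jog '[[[0.002,0.008,0],0],[[0.004,0.024,0],0],[[0.009,0.047,0],0],[[0.018,0.07,0],0],[[0.03,0.09,0],0],[[0.047,0.108,0],0],[[0.065,0.123,0],0],[[0.087,0.134,0],0],[[0.109,0.141,0],0],[[0.133,0.145,0],0],[[0.157,0.144,0],0],[[0.181,0.139,0],0],[[0.203,0.13,0],0],[[0.223,0.117,0],0],[[0.241,0.101,0],0],[[0.256,0.082,0],0],[[0.267,0.061,0],0],[[0.274,0.038,0],0],[[0.277,0.014,0],0],[[0.277,0.014,0],0]]' >/dev/null; python3 st.py
```

```text
t 14.7833 p [ 0.5612 -0.0131  0.1571] head 54.4151103462721 Fworld [ 2.2403  7.1746 -0.9764] Ftool [ 7.1372 -2.3526  0.9861] w 0.019386729255503735 gf 39.99959886074066 q [-0.0695 -0.0994  1.789   0.0013  1.4517  0.5514]
polar 0.05506322396835928 52.275092648745655
to knob tool units [-0.0029  0.0276 -0.0023]
```

```bash
python3 -m jog '[[[0,-0.008,0],0],[[-0.001,-0.024,0],0],[[-0.005,-0.047,0],0],[[-0.014,-0.07,0],0],[[-0.026,-0.09,0],0],[[-0.043,-0.108,0],0],[[-0.061,-0.123,0],0],[[-0.083,-0.134,0],0],[[-0.105,-0.141,0],0],[[-0.129,-0.145,0],0],[[-0.152,-0.144,0],0],[[-0.176,-0.139,0],0],[[-0.198,-0.13,0],0],[[-0.218,-0.117,0],0],[[-0.235,-0.101,0],0],[[-0.25,-0.082,0],0],[[-0.261,-0.061,0],0],[[-0.269,-0.038,0],0],[[-0.272,-0.014,0],0],[[-0.272,-0.014,0],0]]' >/dev/null; python3 st.py
```

```text
t 16.45 p [ 0.4954 -0.1011  0.157 ] head 54.31427339468518 Fworld [ 1.0632 -3.243   2.897 ] Ftool [-2.015   2.7576 -2.894 ] w 0.019226293911305502 gf 40.00053405761719 q [-0.2514 -0.2277  1.9017 -0.0007  1.467   0.3715]
polar 0.054783223010396453 -125.8366435976942
to knob tool units [ 0.2717  0.0329 -0.0025]
```

```bash
python3 -m jog '[[[0,0.008,0],0],[[0.001,0.024,0],0],[[0.006,0.047,0],0],[[0.015,0.07,0],0],[[0.027,0.09,0],0],[[0.044,0.108,0],0],[[0.062,0.123,0],0],[[0.084,0.134,0],0],[[0.106,0.141,0],0],[[0.13,0.145,0],0],[[0.153,0.144,0],0],[[0.177,0.139,0],0],[[0.199,0.13,0],0],[[0.219,0.117,0],0],[[0.237,0.101,0],0],[[0.252,0.082,0],0],[[0.264,0.061,0],0],[[0.271,0.038,0],0],[[0.274,0.02,0],0],[[0.274,0.02,0],0]]' >/dev/null;python3 -m jog '[[[0,0,0],0],[[0,0,0],0],[[0,0,0],0]]' >/dev/null; python3 st.py
```

```text
t 18.3667 p [ 0.5644 -0.0155  0.157 ] head 54.3679172476217 Fworld [-8.5183 -4.8664  4.2018] Ftool [-8.9255 -4.0897 -4.1844] w 0.019853571081040095 gf 40.000916719436646 q [-0.0719 -0.0909  1.7813 -0.0014  1.4523  0.5501]
polar 0.05532484473630114 48.115406411030655
to knob tool units [-0.0028  0.0176 -0.0026]
```

```bash
python3 -m jog '[[[0,-0.005,0],0],[[-0.001,-0.01,0],0],[[-0.001,-0.0145,0],0],[[-0.001,-0.0145,0],0],[[-0.001,-0.0145,0],0],[[-0.001,-0.0145,0],0]]' >/dev/null; python3 st.py
```

```text
t 18.8667 p [ 0.5598 -0.012   0.1571] head 54.37668246863608 Fworld [1.565  0.0904 0.4305] Ftool [ 0.9852  1.2195 -0.4301] w 0.019396209067058367 gf 40.000104904174805 q [-0.0671 -0.1026  1.792   0.0004  1.4519  0.5546]
polar 0.05516181074008541 54.20772583226616
to knob tool units [-0.0032  0.0322 -0.0023]
```

```bash
python3 -m jog '[[[0,0,0],0],[[0,0,0],0],[[0,0,0],0],[[0,0,0],0],[[0,0,0],0],[[0,0,0],0]]' >/dev/null; python3 st.py|head -2; python3 - <<'E'
from h import *
p,d=cams.camera("scene");cv2.imwrite("pics/end.png",cv2.resize(p[130:300,150:370][:,:,::-1],None,fx=3,fy=3))
E
```

```text
t 19.3667 p [ 0.5597 -0.012   0.1571] head 54.370773094312305 Fworld [ 3.8976  4.1794 -0.8155] Ftool [5.667  0.7332 0.8192] w 0.019471322098452246 gf 39.99981343746185 q [-0.0673 -0.1028  1.7922  0.0005  1.4517  0.5545]
polar 0.05508507001972101 54.21205716881914
```

View pics/end.png

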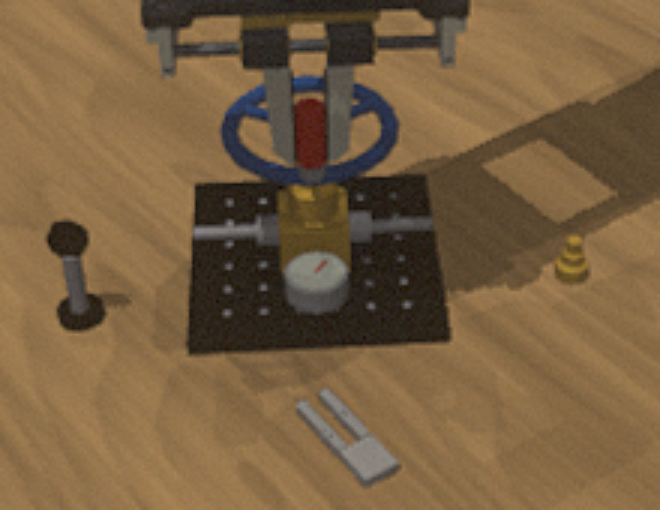

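The knob is gripped between the fingers at (312,135), directly in line with the gauge at (318,275). The lens post, clamp fork and adapter are where they were at the start.

```bash
python3 -c "
from station import robot
print(robot.sign_off())"
```

```text
the job is handed in; nothing more can be done
None
```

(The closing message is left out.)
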